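# Unclamp the centrifuge lid and hold it open at 60 degrees

### The job

Swing the red clamp lever on the side of the tube centrifuge fully outwards, clear of the lid, then lift the clear lid by its orange tab and hold it open at 60 degrees so that a colleague can reach the tubes inside. The lid falls shut if let go, so finish while still holding it still at that angle with the gripper's fingers. Leave the rack, tubes and other things on the bench where they are.

Things in the scene. Friction and masses are not known exactly. Their poses are not given: they have to be found in the camera images.
- centrifuge: compact white tube centrifuge, heavy and fixed to the bench, 220 mm deep (its x) by 240 mm wide (its y) by 100 mm high; origin at the centre of its underside on the bench, its x axis points from the front (dark display, round buttons) to the hinge at the back, y to its left side, z up. On its right side (-y) stands an aluminium clamp block, 44 x 36 x 110 mm, centred at (-60, -140) mm in this frame
- lid (a joint): opening angle of the clear, grey-framed lid (185 mm long, 220 mm wide, 10 mm thick, about 0.35 kg) in rad: 0 shut, 1.047 is 60 degrees, stop at 1.45; it hinges at the back and swings its front up and backwards; no stay, so it always falls shut when let go; takes 1 to 2 N at the tab to lift. While the lever's claw is over it, it cannot be lifted
- lid_tab (a point): where to hold the lid: a point inside the orange tab that sticks out 70 mm from the middle of the lid's front edge; tab 24 mm wide (machine y), 12 mm thick; the point is at mid-thickness, 20 mm short of the tip, 235 mm from the hinge line, and when shut 107 mm above the bench and 40 mm in front of the machine's front wall. Axes as the centrifuge's when shut; they turn with the lid
- lid_hinge (a point): middle of the lid's hinge line at the back of the centrifuge, 102 mm above the bench; the line runs along the machine's y axis; the tab point lies 5 mm above the lid plane through this line (in the closed lid)
- lever (a joint): swing of the red clamp lever about its upright pivot in rad: 0 clamped (steel claw over the lid's right rail, red handle pointing to the machine's front), grows as the handle swings outwards, away from the lid (anticlockwise from above); stop at 1.6 = fully open, handle pointing out to the right. It clears the lid from about 1.1 on and stays where it is left (friction about 1 N at the peg)
- lever_peg (a point): centre of the grip part of the upright round red peg at the end of the lever's handle: 16 mm diameter, free height 42 mm above the handle, its top 166 mm above the bench, this point 148 mm above the bench; 65 mm from the pivot
- lever_pivot (a point): pivot of the clamp lever on top of the clamp block, at (-60, -140, 113) mm in the centrifuge's frame; the axis is upright
- rack: bystander: orange wire tube rack 170 x 90 x 70 mm, loose; origin at the centre of its underside
- tube_red: bystander: blood tube, red cap, 13 mm by 101 mm high, standing loose in the rack; origin at its foot
- tube_purple: bystander: blood tube, purple cap, 13 mm by 101 mm high, standing loose in the rack; origin at its foot
- tube_violet: bystander: another such purple-capped tube in the rack; origin at its foot
- tape: bystander: roll of white tape lying flat, 84 mm across, 24 mm high; origin at the centre of its underside
- spray: bystander: small clear bottle with blue cap, 52 mm by 130 mm high; origin at the centre of its underside
- dome: bystander: white dome, 96 mm across, 68 mm high; origin at the centre of its underside
- dish: bystander: steel bowl, 100 mm across, 35 mm high; origin at the centre of its underside

How it is judged:
By the outcome, as a careful person would: the job done as asked, in the order asked, and still so for the second after the job is handed in, while the arm keeps its last pose, push and grip.
It also fails if it takes over 53 s, if anything falls off the work surface, if the arm or the gripper's body presses on something with over 40 N, if the wrist force passes 120 N, or if a joint passes its speed limit or range.

### The arm

A 6-joint arm with a two-finger parallel gripper is mounted at the origin on the work surface. World frame = base frame: x ahead of the robot, y to its left, z up, the work surface at z = 0. Lengths are in m, angles in rad, forces in N, time in s.
With the tool pointing down it reaches from about 0.3 to 0.775 m from the base axis. Payload 14.6 kg.
Tool frame: the origin (TCP) lies at the very end of the fingers, on their centre line; the grasp point (between the pads) lies 19 mm behind it; x points along the fingers, y is the direction in which the jaws open and shut, and the axes are right-handed (so a half turn about x gives the same grasp; the last joint's range is limited). The gripper opens to 94 mm and grips with 3 to 60 N. Pads are 16 mm wide; open, the fingers measure 119 mm over their backs; the gripper's body (75 mm by 177 mm) begins 78 mm behind the grasp point.
Start: joints at [-1.201, 0.3, 1.521, -0, 1.321, -0.067], TCP at [0.233, -0.498, 0.205] pointing down, gripper open.
Joint ranges: [-3.03, 3.03], [-0.79, 2.21], [0.23, 2.52], [-1.04, 4.18], [0, 3.07], [-2.55, 2.55]. Speed limits (rad/s): [2.22, 2.22, 2.57, 3.14, 3.14, 3.14].

### API

Orientations are given as [roll, pitch, yaw] about the fixed x, y, z axes, in that order (R = Rz(yaw) Ry(pitch) Rx(roll)).
In Python, from station import ctrl, viewer, hand_in gives the robot as it stands. The module is installed in compiled form; this text tells all that it offers.
- The arm moves only by the tool play_rows, never from a script. Its argument "deltas" is a list that holds one entry, the list of rows, each a list of 7 numbers: the shift along the tool's x, y, z in mm, then the turn, a rotation vector about the tool's x, y, z in rad, then the finger opening in mm, from 0 to 94. In form: [[[dx, dy, dz, ax, ay, az, gripper], ...]]. A call has 1 to 10 rows; each row shifts and turns the commanded pose from where the row before left it, along the tool's axes as they then stand; what a row does not reach is not made up. A row lasts 1/10 s, in which the tool goes at most 50 mm and 8.59 degrees, less where a joint would pass 70% of its speed; a pose out of reach is approached as far as the arm can. A call with a gripper value outside its range is refused whole. The fingers move at their own pace and stop on an object; "grip_force" is the grip in N (left out, the last holds). Time passes only in rows, so rows that do not move let the fingers close. It gives the time, the measured TCP pose, the force and the opening at its end, in the units of the state.
- ctrl.get_obs(): the state, without advancing time (a new reading comes with each control period).
- viewer.camera(name): name is "scene" or "top" or "wrist"; returns a dict with "img" (400x640x3 uint8, red, green, blue), "fx", "fy", "cx", "cy" (pixels), "rvec" (rotation vector, rad) and "tvec" (3), from world to camera coordinates, as OpenCV has them. Camera axes: x right, y down, z forward; pixel columns grow to the right and rows downward; lengths in m; the calibration is good to about 2 mm. A picture is of the moment at which its call begins. There is no depth.
- hand_in(): hands the job in, once; it reports no verdict.
The state is a dict: "time_s": time; "qpos": joint angles; "joint_vel": joint speeds; "tau": joint torques, N m; "ee_pos": TCP position; "eef_rot": TCP orientation; "force": force on the tool from outside, world axes, zero at the start; "moment": the same for the moment, N m; "grip_width": finger opening in m.
Only numpy, scipy, OpenCV 4.12 (cv2) and the standard library are available. Lean on these libraries where they do the work, as an engineer would, in place of code of your own. Each camera call takes 0.05 s, during which the arm holds its last target.

## Working session

There is one attempt and no reset: what is moved stays moved. The work goes in short steps, Python scripts to look and compute and a tool call to move; the robot and the scene stay as the last step left them, time stands still between calls to the robot, and variables do not carry over. Pictures are saved under pics/ and viewed, and the job is handed in when it is done.

Besides the shell and the picture viewer there is one more tool, called by a JSON object that holds its "op" and its "data". play_rows: Moves the arm, as the interface text tells. Its arguments: {"type":"object","properties":{"deltas":{"type":"array","items":{"type":"array","items":{"type":"array","items":{"type":"number"}}}},"grip_force":{"type":"number"}},"required":["deltas"]}

```bash
mkdir -p pics; python3 - <<'E'
from station import ctrl, viewer
import cv2
o=ctrl.get_obs(); print(o)
for n in ["scene","top"]:
    c=viewer.camera(n); cv2.imwrite(f"pics/{n}0.png",c["img"][:,:,::-1]); print(n,{k:c[k] for k in c if k!="img"})
E
```

```text
{'time_s': 0.0, 'qpos': array([-1.20061665e+00,  3.00464457e-01,  1.52161994e+00, -1.30504194e-05,
        1.32067886e+00, -6.66169010e-02]), 'joint_vel': array([-0.00019254,  0.00037478,  0.00047138,  0.00084786,  0.00124996,
       -0.00013665]), 'tau': array([-7.87867193e-04, -5.31807375e+01, -3.52737916e+01,  7.08416034e-02,
        2.44519935e-02, -6.79507275e-05]), 'ee_pos': array([ 0.23255793, -0.498112  ,  0.20487353]), 'eef_rot': array([-1.6266153 ,  1.56962566,  1.95177717]), 'force': array([-0.22074563,  0.51894189, -0.45985789]), 'moment': array([-0.01860082,  0.03996118,  0.01715465]), 'grip_width': 0.09402984556739517}
scene {'fx': 392.1525094991558, 'fy': 392.1525094991558, 'cx': 319.9043593897263, 'cy': 199.02809823984836, 'rvec': array([ 0.6599471 ,  2.68772101, -1.04911661]), 'tvec': array([ 0.42752083, -0.08781089,  1.41867886])}
top {'fx': 418.07203081665034, 'fy': 418.07203081665034, 'cx': 318.8095661614482, 'cy': 196.06819993521063, 'rvec': array([ 2.13584833, -2.10771441,  0.21380116]), 'tvec': array([0.00673385, 0.52072903, 1.24390874])}
```

View pics/scene0.png

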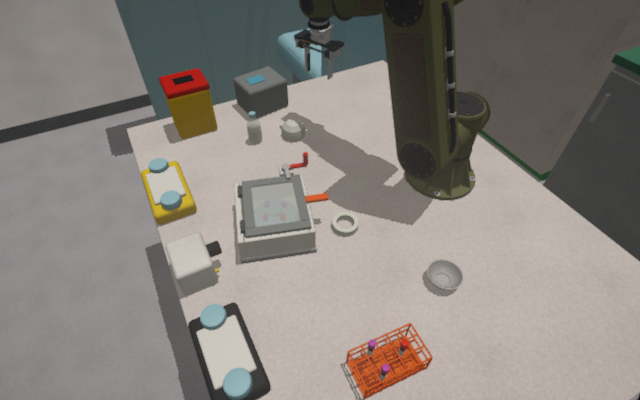

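View pics/top0.png

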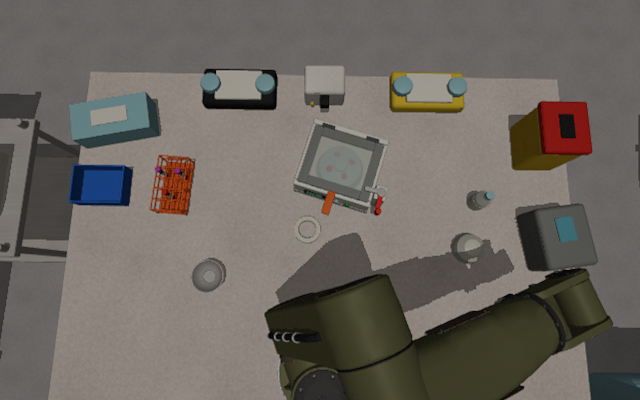

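The scene view shows the centrifuge at about (275,215), its orange tab at (317,198) and the red lever at (300,162). In the top view the tab is at (329,202) and the lever at (379,204). Next I'll zoom in and measure.

```bash
cat > h.py <<'E'
import numpy as np, cv2
from station import ctrl, viewer
def cam(n):
    c=viewer.camera(n); c["R"]=cv2.Rodrigues(c["rvec"])[0]; c["K"]=np.array([[c["fx"],0,c["cx"]],[0,c["fy"],c["cy"]],[0,0,1]]); return c
def onz(c,uv,z):
    d=c["R"].T@np.linalg.inv(c["K"])@np.array([uv[0],uv[1],1.]); o=-c["R"].T@c["tvec"]
    return o+d*(z-o[2])/d[2]
def proj(c,P): return cv2.projectPoints(np.atleast_2d(P).astype(float),c["rvec"],c["tvec"],c["K"],None)[0][:,0]
def tri(c1,u1,c2,u2):
    P1=c1["K"]@np.c_[c1["R"],c1["tvec"]];P2=c2["K"]@np.c_[c2["R"],c2["tvec"]]
    X=cv2.triangulatePoints(P1,P2,np.array(u1,float).reshape(2,1),np.array(u2,float).reshape(2,1))[:,0]
    return X[:3]/X[3]
E
python3 - <<'E'
from h import *
for n,(x0,x1,y0,y1) in dict(scene=(220,350,140,265),top=(280,410,110,220)).items():
    c=cam(n); im=c["img"]; crop=im[y0:y1,x0:x1][:,:,::-1]
    cv2.imwrite(f"pics/{n}1.png",cv2.resize(crop,None,fx=4.6,fy=4.6,interpolation=cv2.INTER_CUBIC))
    hsv=cv2.cvtColor(im,cv2.COLOR_RGB2HSV)
    for nm,lo,hi in [("orange",5,14),("red",0,4),("red2",174,180)]:
        m=cv2.inRange(hsv,(lo,150,60),(hi,255,255)); k=np.zeros_like(m);k[y0:y1,x0:x1]=m[y0:y1,x0:x1]
        N,l,s,ce=cv2.connectedComponentsWithStats(k)
        for i in range(1,N):
            if s[i,4]>8:
                pts=np.argwhere(l==i)[:,::-1].astype(np.float32)
                print(n,nm,s[i],ce[i].round(1),cv2.boxPoints(cv2.minAreaRect(pts)).round(1).tolist())
E
```

```text
scene orange [306 193  22   9 135] [316.6 197.4] [[305.3999938964844, 195.8000030517578], [326.70001220703125, 192.8000030517578], [327.6000061035156, 198.89999389648438], [306.29998779296875, 202.0]]
scene red [304 153   3   3   9] [305. 154.] [[304.0, 153.0], [306.0, 153.0], [306.0, 155.0], [304.0, 155.0]]
scene red [290 163  15   5  39] [296.7 165.1] [[289.8999938964844, 164.60000610351562], [303.70001220703125, 162.60000610351562], [304.1000061035156, 165.39999389648438], [290.29998779296875, 167.39999389648438]]
top orange [322 191  13  24 176] [328.  202.1] [[320.3999938964844, 211.8000030517578], [327.70001220703125, 189.89999389648438], [335.20001220703125, 192.39999389648438], [327.8999938964844, 214.3000030517578]]
top red [375 196   7  19  86] [378.2 205.3] [[374.6000061035156, 214.0], [376.3999938964844, 195.6999969482422], [381.6000061035156, 196.3000030517578], [379.79998779296875, 214.5]]
```

View pics/scene1.png

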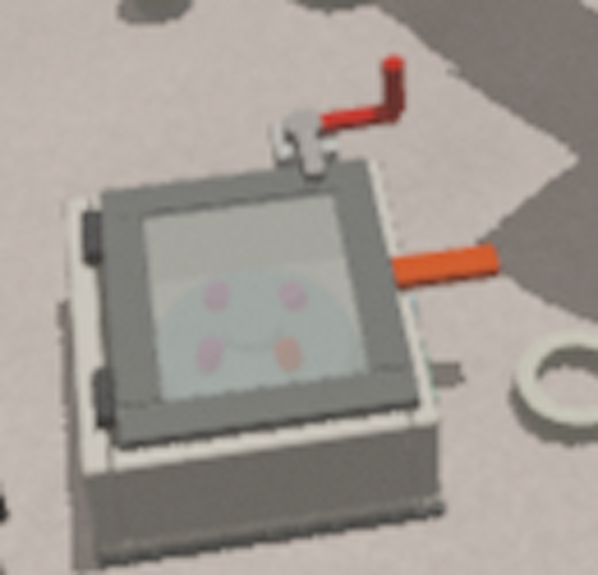

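View pics/top1.png

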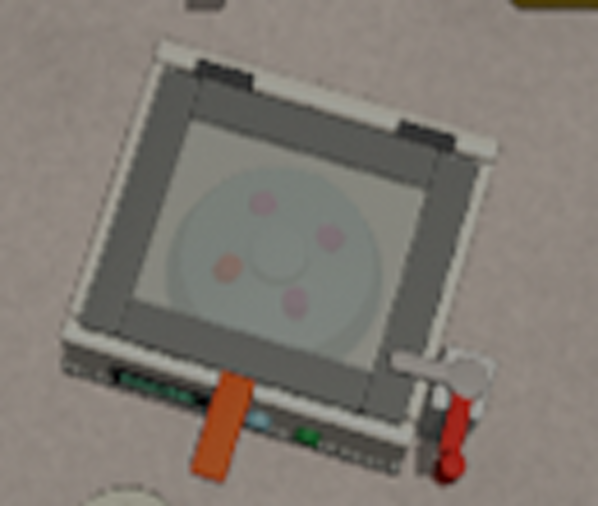

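```bash
python3 - <<'E'
from h import *
T=cam("top");S=cam("scene")
t=lambda x,y:((x+.5)/4.6-.5+280,(y+.5)/4.6-.5+110)
s=lambda x,y:((x+.5)/4.6-.5+220,(y+.5)/4.6-.5+140)
P={k:onz(T,t(*v),.1) for k,v in dict(BL=(162,44),BR=(497,150),FL=(62,335),FR=(408,438)).items()}
for k,v in P.items(): print(k,v.round(4))
d=lambda a,b:np.linalg.norm(P[a]-P[b])
print(d("BL","BR"),d("FL","FR"),d("BL","FL"),d("BR","FR"))
# fit (kabsch 2d)
M=np.array([[.11,.12],[.11,-.12],[-.11,.12],[-.11,-.12]]);Q=np.array([P[k][:2] for k in ["BL","BR","FL","FR"]])
z=((Q-Q.mean(0))@[1,1j]); m=M@[1,1j]; yaw=np.angle((z*m.conj()).sum()); c=Q.mean(0); print("yaw",yaw,"c",c)
Rz=np.array([[np.cos(yaw),-np.sin(yaw)],[np.sin(yaw),np.cos(yaw)]])
W=lambda p:np.r_[c+Rz@np.array(p[:2]),p[2]]
tip=[onz(T,t(*q),.113) for q in [(192,472),(224,481),(222,373),(254,380)]]
print("tab tip mid",(tip[0]+tip[1])/2,"pred",W((-.17,0,.113)))
print("tab pt T",W((-.15,0,.107)))
print("peg tri",tri(T,t(452,463),S,s(393,63)),"onz",onz(T,t(452,463),.166),"scene",onz(S,s(393,63),.166))
print("piv",W((-.06,-.14,.113)),"peg pred",W((-.125,-.14,.148)))
print("tab tri centre tip", tri(T,t(208,477),S,s(497,258)))
for n,cc in (("scene",S),("top",T)):
  pts=proj(cc,[W((-.15,0,.113)),W((-.17,0,.113)),W((-.125,-.14,.166)),W((.11,.12,.1)),W((.11,-.12,.1)),W((-.11,.12,.1)),W((-.11,-.12,.1))])
  im=cc["img"][:,:,::-1].copy()
  x0,y0=(220,140) if n=="scene" else (280,110)
  im=cv2.resize(im[y0:y0+125,x0:x0+130],None,fx=4.6,fy=4.6,interpolation=cv2.INTER_CUBIC)
  for p in pts: cv2.circle(im,(int((p[0]-x0+.5)*4.6),int((p[1]-y0+.5)*4.6)),3,(0,255,0),-1)
  cv2.imwrite(f"pics/{n}2.png",im)
a=cv2.imread("pics/scene2.png");b=cv2.imread("pics/top2.png")
cv2.imwrite("pics/both2.png",cv2.resize(np.hstack([a,b]),(800,385)))
E
```

```text
BL [0.7528 0.0292 0.1   ]
BR [ 0.6817 -0.1946  0.1   ]
FL [0.5514 0.0914 0.1   ]
FR [ 0.4865 -0.1333  0.1   ]
0.2347981014259992 0.23395046643164535 0.21075663608110717 0.20462229041774913
yaw -0.2977756963901097 c [ 0.6180973  -0.05180635]
tab tip mid [ 0.45756794 -0.0042728   0.113     ] pred [ 0.45557875 -0.00192928  0.113     ]
tab pt T [ 0.47469858 -0.00779717  0.107     ]
peg tri [ 0.45895457 -0.15113364  0.16681446] onz [ 0.45967895 -0.1516843   0.166     ] scene [ 0.45799177 -0.15134915  0.166     ]
piv [ 0.51966258 -0.16804148  0.113     ] peg pred [ 0.45752313 -0.14897084  0.148     ]
tab tri centre tip [ 0.45687349 -0.00366214  0.10965643]
```

View pics/both2.png

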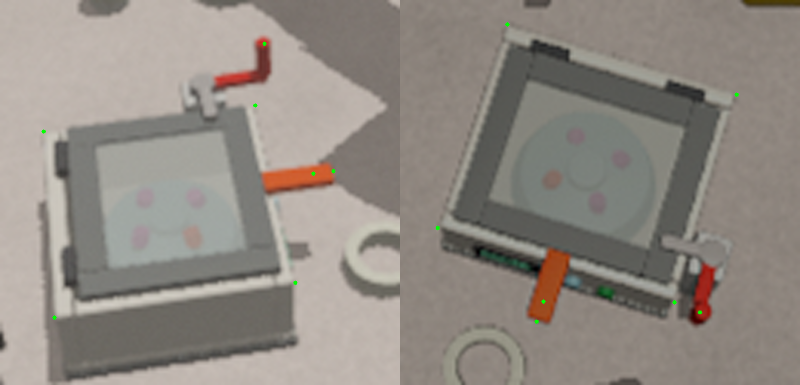

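The casing, tab and peg agree to about 2 mm. The peg and tab triangulations both ask for a shift of (+1.5, -2.3) mm, so I'll apply it. Peg top height comes out at 0.167 (given 0.166) and the tab at 0.110 (given 0.107–0.113). Next I'll set up the poses.

```bash
cat >> h.py <<'E'
from scipy.spatial.transform import Rotation as Ro
C=np.array([.6196,-.0541]);YAW=-.298
XM=np.array([np.cos(YAW),np.sin(YAW),0]);YM=np.array([-np.sin(YAW),np.cos(YAW),0]);ZM=np.array([0,0,1.])
def W(x,y,z): return np.r_[C,0]+x*XM+y*YM+z*ZM
def cur():
    o=ctrl.get_obs(); return o,o["ee_pos"],Ro.from_euler("xyz",o["eef_rot"]).as_matrix()
def frame(x,y):
    x=x/np.linalg.norm(x); return np.c_[x,y,np.cross(x,y)]
def delta(p,R,p2,R2):
    return (R.T@(p2-p)*1000).round(1), Ro.from_matrix(R.T@R2).as_rotvec().round(4)
def pegR(th,s=1):  # jaws tangential
    t=-s*(-np.sin(th)*-XM*-1*0+np.cos(th)*-YM+np.sin(th)*XM)
    return frame(-ZM,t)
def peg(th): return W(-.06,-.14,0)+.065*(np.cos(th)*-XM+np.sin(th)*-YM)
E
python3 - <<'E'
from h import *
o,p,R=cur(); print(R.round(3))
for s in (1,-1):
  print(s,pegR(0,s).round(3).tolist())
  P=peg(0)+[0,0,.20]; print(P, delta(p,R,P,pegR(0,s)))
T=cam("top")
print("dome",onz(T,(467,247),.05),"spray",onz(T,(483,198),.12),"tape",onz(T,(307,229),.02))
E
```

```text
[[-0.     0.423 -0.906]
 [ 0.    -0.906 -0.423]
 [-1.    -0.    -0.   ]]
1 [[-0.0, 0.294, 0.956], [-0.0, 0.956, -0.294], [-1.0, -0.0, 0.0]]
[ 0.45900405 -0.15122847  0.2       ] (array([   5.4, -218.7, -351.9]), array([-2.4068e+00, -4.0000e-04,  1.0000e-04]))
-1 [[-0.0, -0.294, -0.956], [-0.0, -0.956, 0.294], [-1.0, 0.0, 0.0]]
[ 0.45900405 -0.15122847  0.2       ] (array([   5.4, -218.7, -351.9]), array([7.348e-01, 1.000e-04, 3.000e-04]))
dome [ 0.36955127 -0.4379418   0.05      ] spray [ 0.50791192 -0.46784375  0.12      ] tape [0.42134473 0.04904997 0.02      ]
```

{"op": "play_rows", "data": {"deltas": [[[0,-24.3,-39.1,0,0,0,94],[0,-24.3,-39.1,0,0,0,94],[0,-24.3,-39.1,0,0,0,94],[0,-24.3,-39.1,0,0,0,94],[0,-24.3,-39.1,0,0,0,94],[0,-24.3,-39.1,0,0,0,94],[0,-24.3,-39.1,0,0,0,94],[0,-24.3,-39.1,0,0,0,94],[0,-24.3,-39.1,0,0,0,94],[0,0,0,0,0,0,60]]]}}

```text
time_s: 1.35
ee_pos: [0.4608, -0.1476, 0.2054]
eef_rot: [-2.614, 1.57, 0.969]
force: [-0.6, -0.7, -0.1]
grip_width: 0.0891
```

{"op": "play_rows", "data": {"deltas": [[[0,0,0,0.147,0,0,60],[0,0,0,0.147,0,0,60],[0,0,0,0.147,0,0,60],[0,0,0,0.147,0,0,60],[0,0,0,0.147,0,0,60],[0,0,0,0,0,0,60],[0,0,0,0,0,0,60]]]}}

```text
time_s: 2.05
ee_pos: [0.4588, -0.1516, 0.2054]
eef_rot: [0.64, 1.571, -2.796]
force: [0.7, -0.6, 0.4]
grip_width: 0.0599
```

```bash
python3 - <<'E'
from h import *
o,p,R=cur(); print(o["time_s"],p,o["qpos"].round(3),o["force"],o["grip_width"])
print(delta(p,R,peg(0)+[0,0,.135],pegR(0,-1)))
c=cam("wrist"); cv2.imwrite("pics/w1.png",c["img"][:,:,::-1]); print(proj(c,[peg(0)+[0,0,.166],W(-.15,0,.113)]))
E
```

```text
2.05 [ 0.45883557 -0.15161017  0.20544725] [-0.395  0.151  1.704 -0.     1.287  1.47 ] [ 0.67612168 -0.62672249  0.44201346] 0.05994349458810277
(array([70.4, -0.4, -0.1]), array([ 0.004 ,  0.0001, -0.    ]))
[[314.58657624 219.10120216]
 [153.29443342 225.57022037]]
```

View pics/w1.png

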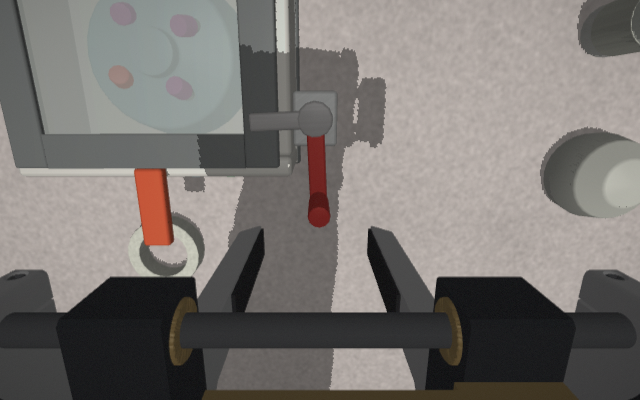

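The wrist view shows the peg at (319,214), centred between the fingers (mid x about 317) and about 3 mm further forward than predicted. I'll descend and close on it.

{"op": "play_rows", "data": {"deltas": [[[24,0,-1,0,0,0,60],[24,0,-1,0,0,0,60],[22,0,0,0,0,0,60],[0,0,0,0,0,0,40],[0,0,0,0,0,0,10],[0,0,0,0,0,0,10],[0,0,0,0,0,0,10],[0,0,0,0,0,0,10],[0,0,0,0,0,0,10]]], "grip_force": 15}}

```text
time_s: 3.0
ee_pos: [0.461, -0.152, 0.1359]
eef_rot: [2.76, 1.57, -0.679]
force: [-0.9, 0.6, 1.0]
grip_width: 0.0159
```

```bash
python3 - <<'E'
from h import *
o,p,R=cur(); print(o["time_s"],p,o["force"],o["grip_width"])
print(delta(p,R,peg(0)+[0,0,.135],pegR(0,-1)))
# per-row arc in tool frame, 0.145 rad per row
a=.145; q,R0=peg(0),pegR(0,-1); print(delta(q,R0,peg(a),pegR(a,-1)), delta(peg(.5),pegR(.5,-1),peg(.645),pegR(.645,-1)))
c=cam("wrist"); cv2.imwrite("pics/w2.png",c["img"][:,:,::-1])
E
```

```text
3.0 [ 0.46101348 -0.15201768  0.13586016] [-0.91329248  0.57438874  0.95970843] 0.01589621020650075
(array([ 0.9, -0.2,  2.2]), array([ 0.    , -0.0006, -0.0002]))
(array([ 0. ,  9.4, -0.7]), array([-0.145,  0.   ,  0.   ])) (array([ 0. ,  9.4, -0.7]), array([-0.145,  0.   ,  0.   ]))
```

View pics/w2.png

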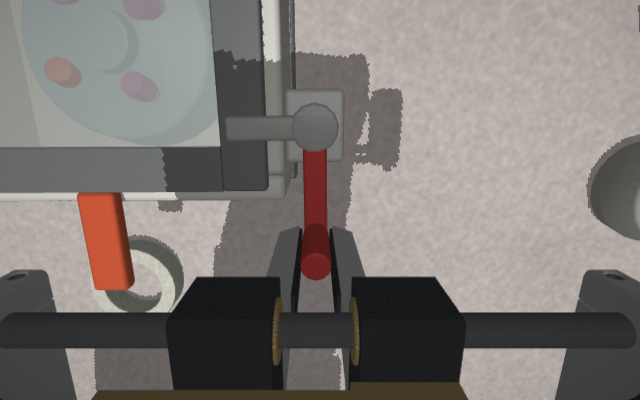

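The peg is gripped, with a width of 15.9 mm. Now the arc.

{"op": "play_rows", "data": {"deltas": [[[0,9.4,-0.7,-0.145,0,0,10],[0,9.4,-0.7,-0.145,0,0,10],[0,9.4,-0.7,-0.145,0,0,10],[0,9.4,-0.7,-0.145,0,0,10]]]}}

```text
time_s: 3.45
ee_pos: [0.4612, -0.1893, 0.1358]
eef_rot: [3.011, 1.569, 0.157]
force: [7.6, 4.6, -0.9]
grip_width: 0.0159
```

{"op": "play_rows", "data": {"deltas": [[[0,9.4,-0.7,-0.145,0,0,10],[0,9.4,-0.7,-0.145,0,0,10],[0,9.4,-0.7,-0.145,0,0,10],[0,9.4,-0.7,-0.145,0,0,10],[0,9.4,-0.7,-0.145,0,0,10],[0,0,0,0,0,0,10]]]}}

```text
time_s: 4.05
ee_pos: [0.4897, -0.2253, 0.1356]
eef_rot: [2.938, 1.568, 0.809]
force: [4.2, 8.6, 3.2]
grip_width: 0.016
```

{"op": "play_rows", "data": {"deltas": [[[0,9.4,-0.7,-0.145,0,0,10],[0,4.5,-0.3,-0.07,0,0,10],[0,0,0,0,0,0,10],[0,0,0,0,0,0,10]]]}}

```text
time_s: 4.45
ee_pos: [0.5017, -0.2308, 0.1357]
eef_rot: [2.974, 1.569, 1.056]
force: [3.1, 8.8, 2.6]
grip_width: 0.0155
```

```bash
python3 - <<'E'
from h import *
o,p,R=cur(); print(o["time_s"],p,o["force"],o["grip_width"])
d=p-W(-.06,-.14,0); print(np.arctan2(d@-YM,d@-XM), np.hypot(*d[:2]))
c=cam("wrist"); cv2.imwrite("pics/w3.png",c["img"][:,:,::-1])
E
```

```text
4.45 [ 0.50169388 -0.23078432  0.13566488] [3.07206806 8.78015735 2.56679833] 0.015503880791765866
1.5576761421407748 0.06352082109299304
```

View pics/w3.png

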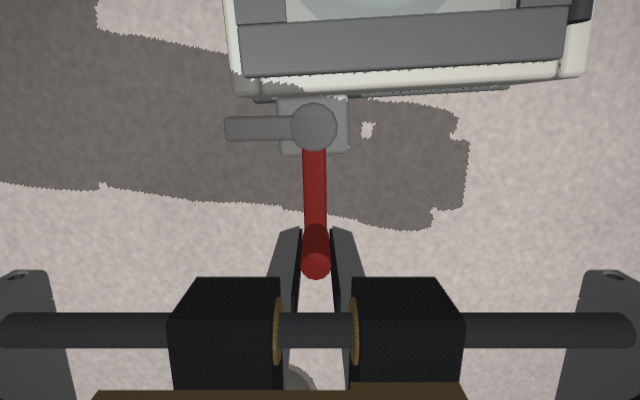

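It's at about 1.56 rad with the claw clear of the lid. I'll nudge it on to the stop.

{"op": "play_rows", "data": {"deltas": [[[0,1.5,0,-0.02,0,0,10],[0,1.5,0,-0.02,0,0,10],[0,1.0,0,0,0,0,10],[0,0,0,0,0,0,10]]]}}

```text
time_s: 4.9
ee_pos: [0.5052, -0.232, 0.1356]
eef_rot: [-2.969, 1.569, 1.435]
force: [1.2, 8.9, 3.7]
grip_width: 0.0156
```

```bash
python3 - <<'E'
from h import *
o,p,R=cur(); print(o["time_s"],p,o["force"],o["grip_width"])
d=p-W(-.06,-.14,0); print(np.arctan2(d@-YM,d@-XM), np.hypot(*d[:2]),"Ftool",R.T@o["force"])
E
```

```text
4.9 [ 0.50518504 -0.23195264  0.13561394] [1.23445602 8.92915883 3.72525202] 0.015623137265830077
1.6155245884797012 0.0636708263623165 Ftool [-3.70572468 -1.53352632 -8.89084717]
```

{"op": "play_rows", "data": {"deltas": [[[0,1.5,0,-0.02,0,0,10],[0,1.5,0,-0.02,0,0,10],[0,0,0,0,0,0,10]]]}}

```text
time_s: 5.2
ee_pos: [0.5058, -0.2322, 0.1353]
eef_rot: [-1.962, 1.564, 2.482]
force: [-16.5, 15.2, 11.5]
grip_width: 0.0156
```

```bash
python3 - <<'E'
from h import *
o,p,R=cur(); print(o["time_s"],p,o["force"],o["grip_width"])
d=p-W(-.06,-.14,0); print(np.arctan2(d@-YM,d@-XM), np.hypot(*d[:2]),"Ftool",R.T@o["force"])
E
```

```text
5.2 [ 0.50584297 -0.23219947  0.13526054] [-16.47224674  15.19274796  11.51677406] 0.015554579488364455
1.62648642616377 0.063748754011061 Ftool [-11.35714649 -19.98115609 -10.3227522 ]
```

The tangential force jumped to 20 N, so the lever is on its stop. I'll release it and rise.

{"op": "play_rows", "data": {"deltas": [[[0,-1.5,0,0,0,0,40],[0,0,0,0,0,0,50],[0,0,0,0,0,0,50],[0,0,0,0,0,0,50],[-35,0,0,0,0,0,50],[-45,0,0,0,0,0,50],[-30,0,0,0,0,0,50]]]}}

```text
time_s: 5.9
ee_pos: [0.5066, -0.234, 0.2484]
eef_rot: [1.343, 1.568, -0.497]
force: [0.4, 0.9, -0.2]
grip_width: 0.05
```

```bash
cat >> h.py <<'E'
def tabp(a): # tab point world at lid angle a
    h=W(.085,0,.102); x,z=.235,.005
    u=np.cos(a)*-XM+np.sin(a)*ZM; n=np.cos(a)*ZM+np.sin(a)*XM
    return h+np.sqrt(.235**2)*u+z*n
def tabR(pitch,s=-1): # tool x pitched down by pitch from +XM ; jaws along YM
    return frame(np.cos(pitch)*XM-np.sin(pitch)*ZM, s*YM)
def tabT(a,pitch,s=-1,back=0):
    R=tabR(pitch,s); return tabp(a)+(.019-back)*R[:,0],R
E
python3 - <<'E'
from h import *
o,p,R=cur(); print(o["time_s"],p,o["qpos"].round(3),o["force"],o["grip_width"])
print(R.round(3))
for s in (1,-1):
  P2,R2=tabT(0,.8,s,.09); print(s,P2,delta(p,R,P2,R2)); 
print(tabp(0),tabp(1.047))
c=cam("scene"); im=c["img"]; cv2.imwrite("pics/s3.png",cv2.resize(im[130:270,200:370][:,:,::-1],None,fx=4.4,fy=4.2,interpolation=cv2.INTER_CUBIC))
E
```

```text
5.9 [ 0.50655322 -0.23397738  0.24839059] [-0.498  0.287  1.437  0.     1.414 -0.229] [ 0.35795407  0.89829222 -0.21743306] 0.0500237361433807
[[ 0.002  0.964 -0.266]
 [-0.001 -0.266 -0.964]
 [-1.     0.002  0.001]]
1 [0.42892517 0.00446505 0.15793228] (array([  90. , -138.4, -209.3]), array([-1.4587, -0.6067,  0.5901]))
-1 [0.42892517 0.00446505 0.15793228] (array([  90. , -138.4, -209.3]), array([1.5133, 0.5946, 0.6113]))
[ 0.47621116 -0.01005866  0.107     ] [ 0.59263279 -0.04581712  0.30799361]
```

View pics/s3.png

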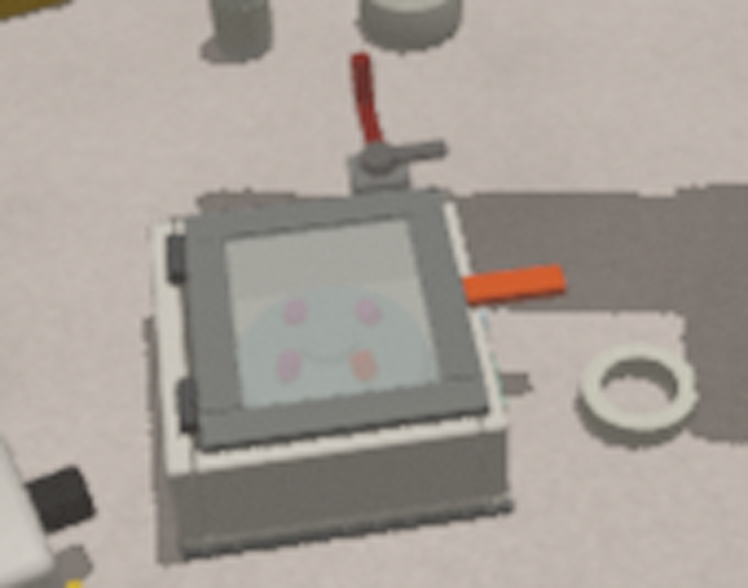

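The lever now points outwards with its claw clear of the lid, so I'll go to the tab.

{"op": "play_rows", "data": {"deltas": [[[0,-23,-35,0,0,0,50],[0,-23,-35,0,0,0,50],[0,-23,-35,0,0,0,50],[0,-23,-35,0,0,0,50],[0,-23,-35,0,0,0,50],[0,-23,-35,0,0,0,50],[0,0,0,-0.14,0,0,50],[0,0,0,-0.14,0,0,50],[0,0,0,-0.14,0,0,50],[0,0,0,-0.14,0,0,50]]]}}

```text
time_s: 6.95
ee_pos: [0.429, 0.0055, 0.2453]
eef_rot: [1.029, 1.571, -0.245]
force: [0.1, 0.3, -0.3]
grip_width: 0.0501
```

{"op": "play_rows", "data": {"deltas": [[[0,0,0,-0.14,0,0,50],[0,0,0,-0.14,0,0,50],[0,0,0,-0.14,0,0,50],[0,0,0,-0.14,0,0,50],[0,0,0,-0.14,0,0,50],[0,0,0,-0.14,0,0,50],[0,0,0,-0.14,0,0,50],[0,0,0,0,0,0,50]]]}}

```text
time_s: 7.75
ee_pos: [0.429, 0.0054, 0.2453]
eef_rot: [0.403, 1.571, 0.105]
force: [0.4, -0.1, 0.4]
grip_width: 0.0498
```

```bash
python3 - <<'E'
from h import *
o,p,R=cur(); print(o["time_s"],p,o["qpos"].round(3),o["force"],o["grip_width"])
P2,R2=tabT(0,.8,1,.09); print(P2,delta(p,R,P2,R2),R.T@(P2-p)); 
c=cam("wrist"); cv2.imwrite("pics/w4.png",c["img"][:,:,::-1]); print(proj(c,[tabp(0)+.006*ZM,W(-.17,0,.113),W(-.1,0,.113)]))
E
```

```text
7.75 [0.42902859 0.00535046 0.24531546] [-0.073 -0.007  1.779  0.     1.37  -1.346] [ 0.38437822 -0.06691109  0.40322527] 0.049846843438007396
[0.42892517 0.00446505 0.15793228] (array([87.4, -0.9,  0.2]), array([ 4.000e-04, -7.707e-01, -2.000e-04])) [ 0.08738317 -0.0008787   0.00015628]
[[314.40079839 235.63955556]
 [314.41199245 216.7089812 ]
 [314.3742838  280.47910565]]
```

View pics/w4.png

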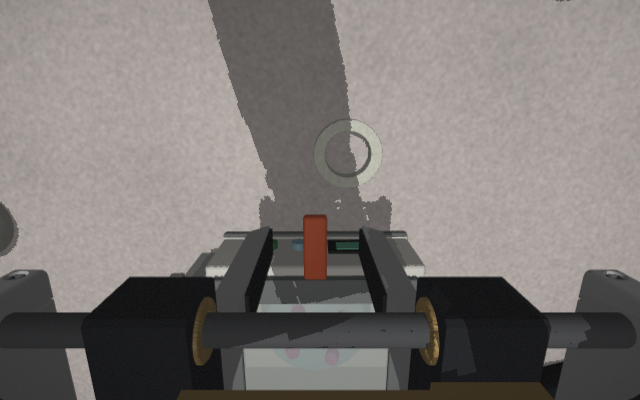

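The tab is centred at x≈315 with its tip at row 215, against a predicted (314,217). Now I'll pitch the tool.

{"op": "play_rows", "data": {"deltas": [[[0,0,0,0,-0.129,0,50],[0,0,0,0,-0.129,0,50],[0,0,0,0,-0.129,0,50],[0,0,0,0,-0.129,0,50],[0,0,0,0,-0.129,0,50],[0,0,0,0,-0.126,0,50],[0,0,0,0,0,0,50]]]}}

```text
time_s: 8.5
ee_pos: [0.4275, 0.0058, 0.244]
eef_rot: [0.003, 0.799, -0.299]
force: [-0.1, -0.4, 0.3]
grip_width: 0.0501
```

```bash
python3 - <<'E'
from h import *
o,p,R=cur(); print(o["time_s"],p,o["qpos"].round(3),o["force"],o["grip_width"])
P2,R2=tabT(0,.8,1,.09); print(P2,delta(p,R,P2,R2)); 
c=cam("wrist"); cp=-c["R"].T@c["tvec"]; print("cam",cp, R.T@(cp-p))
E
```

```text
8.5 [0.4274871  0.00583744 0.24402723] [ 0.099 -0.391  2.272 -0.507  0.591 -0.842] [-0.07663973 -0.38039764  0.25096003] 0.050134719105125784
[0.42892517 0.00446505 0.15793228] (array([ 62.9,  -1.1, -58.8]), array([-0.0038,  0.0009,  0.0007]))
cam [0.25647215 0.05859612 0.31929658] [-0.17875436 -0.00019124 -0.07577539]
```

{"op": "play_rows", "data": {"deltas": [[[31,0,-20,0,0,0,50],[31,-0.5,-20,0,0,0,50],[31,-0.5,-19,0,0,0,50],[0,0,0,0,0,0,50]]]}}

```text
time_s: 8.95
ee_pos: [0.4492, -0.0039, 0.1418]
eef_rot: [-0.006, 0.804, -0.311]
force: [0.3, -0.3, -0.2]
grip_width: 0.0501
```

```bash
python3 - <<'E'
from h import *
o,p,R=cur(); print(o["time_s"],p,o["qpos"].round(3),o["force"],o["grip_width"])
P2,R2=tabT(0,.8,1,0); print(P2,delta(p,R,P2,R2)); 
c=cam("wrist"); cv2.imwrite("pics/w5.png",c["img"][:,:,::-1]); print(proj(c,[tabp(0)+.006*ZM,W(-.17,0,.113),W(-.1,0,.113)]))
E
```

```text
8.95 [ 0.44920285 -0.00389083  0.14177778] [ 0.063 -0.134  2.36  -0.96   0.314 -0.366] [ 0.29164546 -0.33447052 -0.24663256] 0.05007821621735492
[ 0.48886515 -0.01394529  0.09337023] (array([63.2,  2.6, -4.2]), array([-0.0036, -0.0037,  0.0091]))
[[318.73472932 219.26612387]
 [318.75447468 205.15007547]
 [318.6961894  246.81849085]]
```

View pics/w5.png

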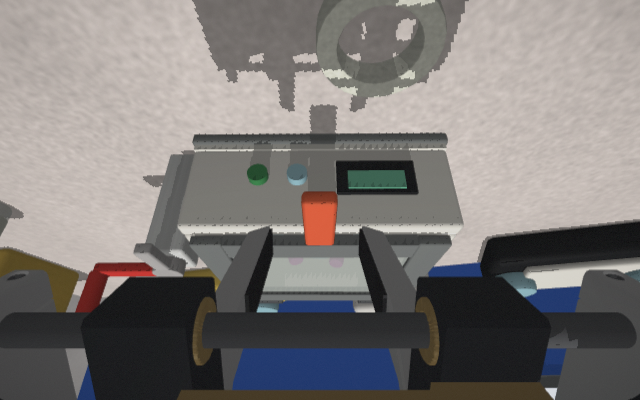

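The fingers straddle the tab at (319,220). Joint 4 is at -0.96, close to its -1.04 limit, so I'll steepen the tool before advancing.

{"op": "play_rows", "data": {"deltas": [[[-10,0,0,0,0.1,0,50],[0,0,0,0,0.1,0,50],[0,0,0,0,0.1,0,50],[0,0,0,0,0,0,50]]]}}

```text
time_s: 9.4
ee_pos: [0.4483, -0.0052, 0.1523]
eef_rot: [-0.014, 1.025, -0.326]
force: [-0.3, -0.1, 0.0]
grip_width: 0.0501
```

```bash
python3 - <<'E'
from h import *
o,p,R=cur(); print(o["time_s"],p,o["qpos"].round(3),o["force"],o["grip_width"])
P2,R2=tabT(0,1.1,1,0); print(P2,delta(p,R,P2,R2)); 
E
```

```text
9.4 [ 0.44833697 -0.00516203  0.15234819] [ 0.01  -0.123  2.216 -0.333  0.553 -1.009] [-0.34323576 -0.0547228   0.01263495] 0.050106441224162086
[ 0.48444964 -0.01258908  0.09006706] (array([72.2,  4.5, -1. ]), array([-0.01  ,  0.0752,  0.0142]))
```

{"op": "play_rows", "data": {"deltas": [[[18,1.5,0,-0.005,0.04,0.01,50],[18,1,0,-0.005,0.035,0.005,50],[18,1,0,0,0,0,50],[16,1,2,0,0,0,50],[0,0,0,0,0,0,50]]]}}

```text
time_s: 9.9
ee_pos: [0.4809, -0.0125, 0.0878]
eef_rot: [-0.009, 1.101, -0.307]
force: [-0.4, 0.7, -0.5]
grip_width: 0.0502
```

```bash
python3 - <<'E'
from h import *
o,p,R=cur(); print(o["time_s"],p,o["qpos"].round(3),o["force"],o["grip_width"])
P2,R2=tabT(0,1.1,1,0); print(P2,delta(p,R,P2,R2)); 
c=cam("wrist"); cv2.imwrite("pics/w6.png",c["img"][:,:,::-1]); print(proj(c,[tabp(0)+.006*ZM,W(-.17,0,.113),W(-.1,0,.113)]))
E
```

```text
9.9 [ 0.48094443 -0.01248786  0.08780051] [-0.033  0.099  2.155 -0.285  0.449 -1.076] [-0.43504313  0.67743325 -0.48174014] 0.05019534071266204
[ 0.48444964 -0.01258908  0.09006706] (array([-0.5,  0.9,  4. ]), array([ 0.0008, -0.0011,  0.0039]))
[[316.9634929  273.09098771]
 [317.09319964 248.17620809]
 [316.71383429 321.04677838]]
```

View pics/w6.png

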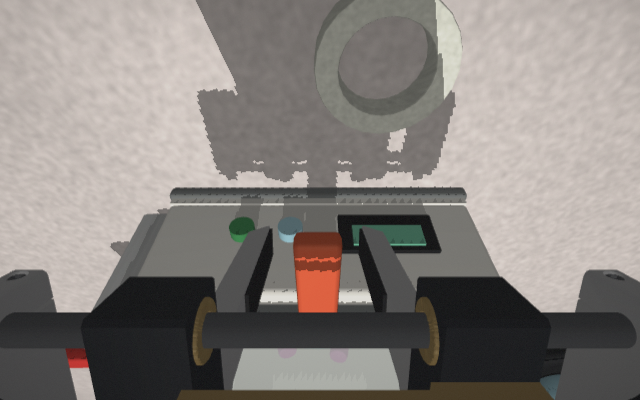

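{"op": "play_rows", "data": {"deltas": [[[0,0.8,4,0,0,0,50],[0,0,0,0,0,0,30],[0,0,0,0,0,0,10],[0,0,0,0,0,0,10],[0,0,0,0,0,0,10],[0,0,0,0,0,0,10]]], "grip_force": 30}}

```text
time_s: 10.55
ee_pos: [0.4847, -0.0126, 0.0903]
eef_rot: [-0.008, 1.1, -0.306]
force: [-2.4, 4.9, 4.5]
grip_width: 0.0237
```

```bash
python3 - <<'E'
from h import *
o,p,R=cur(); print(o["time_s"],p,o["qpos"].round(3),o["force"],o["grip_width"])
P2,R2=tabT(0,1.1,1,0); print(P2,delta(p,R,P2,R2)); 
c=cam("wrist"); cv2.imwrite("pics/w7.png",c["img"][:,:,::-1]); print(proj(c,[W(-.17,0,.101),W(-.17,0,.113)]))
# arc deltas: 0.1 rad per row, tool rotates k*da
for k in (1,.75):
  for a in (0,.5,.9):
    A=tabT(a,1.1+k*a,1);B=tabT(a+.1,1.1+k*(a+.1),1); print(k,a,delta(*A,*B))
E
```

```text
10.55 [ 0.48467301 -0.01261609  0.09034413] [-0.033  0.101  2.145 -0.281  0.456 -1.081] [-2.42032371  4.90071575  4.5179954 ] 0.023735011086263053
[ 0.48444964 -0.01258908  0.09006706] (array([ 0.1, -0. , -0.3]), array([ 0.0012, -0.0004,  0.0036]))
[[315.20167389 220.60459219]
 [315.10807693 239.09295955]]
1 0 (array([-20.2,  -0. ,  10.2]), array([-0. ,  0.1, -0. ]))
1 0.5 (array([-20.2,   0. ,  10.2]), array([-0. ,  0.1,  0. ]))
1 0.9 (array([-20.2,  -0. ,  10.2]), array([-0. ,  0.1, -0. ]))
0.75 0 (array([-20.2,  -0. ,  10.7]), array([-0.   ,  0.075, -0.   ]))
0.75 0.5 (array([-18.5,   0. ,  13.1]), array([0.   , 0.075, 0.   ]))
0.75 0.9 (array([-17. ,  -0. ,  14.9]), array([-0.   ,  0.075,  0.   ]))
```

View pics/w7.png

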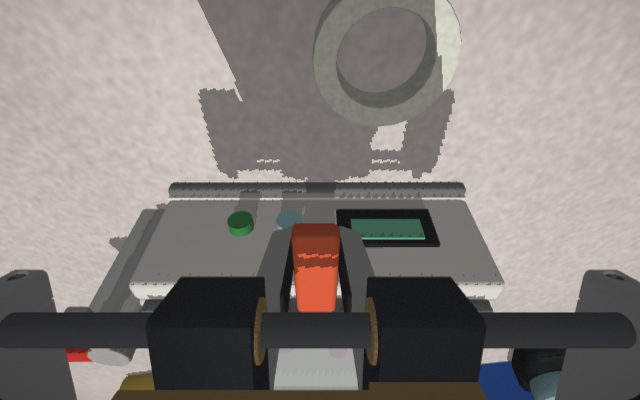

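The tab is gripped, with a width of 23.7 mm. I'll swing the lid about its hinge and check the forces after each stage.

{"op": "play_rows", "data": {"deltas": [[[-10.1,0,5.1,0,0.05,0,10],[-10.1,0,5.1,0,0.05,0,10],[-10.1,0,5.1,0,0.05,0,10],[0,0,0,0,0,0,10]]]}}

```text
time_s: 11.0
ee_pos: [0.4854, -0.0129, 0.1243]
eef_rot: [-0.013, 1.255, -0.311]
force: [-8.0, 8.9, 0.2]
grip_width: 0.0237
```

```bash
cat > st.py <<'E'
from h import *
o,p,R=cur(); print(o["time_s"],p,o["qpos"].round(3),o["force"],o["grip_width"])
g=p-.019*R[:,0]-W(.085,0,.102); xx,zz,yy=g@-XM,g[2],g@YM
print("r",np.hypot(xx,zz),"angle",np.arctan2(zz,xx)-np.arctan2(.005,.235),"y",yy,"pitch",np.arctan2(-R[2,0],R[:,0]@XM))
E
python3 st.py
```

```text
11.0 [ 0.48541107 -0.01285594  0.12433851] [-0.059  0.092  2.01  -0.116  0.737 -1.257] [-8.04710839  8.90838907  0.17697254] 0.02368316816523967
r 0.23477830184580226 angle 0.15167233329040236 y 0.00010589186926192268 pitch 1.2555091428004015
```

{"op": "play_rows", "data": {"deltas": [[[-10.1,0,5.1,0,0.05,0,10],[-10.1,0,5.1,0,0.05,0,10],[-10.1,0,5.1,0,0.05,0,10],[-10.1,0,5.1,0,0.05,0,10],[-10.1,0,5.1,0,0.05,0,10],[-10.1,0,5.1,0,0.05,0,10],[-10.1,0,5.1,0,0.05,0,10],[-10.1,0,5.1,0,0.05,0,10],[0,0,0,0,0,0,10]]]}}

```text
time_s: 11.9
ee_pos: [0.5115, -0.0206, 0.2107]
eef_rot: [-3.093, 1.482, 2.891]
force: [-30.9, 7.7, 18.4]
grip_width: 0.0236
```

```bash
python3 st.py
```

```text
11.9 [ 0.51153964 -0.02059713  0.21067036] [-0.118  0.264  1.557  0.012  1.409 -1.393] [-30.90970895   7.69894752  18.36054561] 0.023587123151169235
r 0.23424697857341403 angle 0.5547616399338802 y 0.00037928349593253127 pitch 1.6597623122586291
```

Force has built up to 36 N along the lid's radius, with the lid pushing outwards. I'll ease outwards by 2 mm.

{"op": "play_rows", "data": {"deltas": [[[-0.5,0,-0.9,0,0,0,10],[-0.5,0,-0.9,0,0,0,10],[0,0,0,0,0,0,10]]]}}

```text
time_s: 12.2
ee_pos: [0.5111, -0.0205, 0.2103]
eef_rot: [-3.09, 1.488, 2.895]
force: [-6.8, 3.4, 3.1]
grip_width: 0.0237
```

```bash
python3 st.py
```

```text
12.2 [ 0.5111098  -0.02049206  0.2103278 ] [-0.117  0.26   1.563  0.011  1.401 -1.392] [-6.78650542  3.35355332  3.11327956] 0.02374154136401197
r 0.23454399991148822 angle 0.5522549661759415 y 0.0003526805650429049 pitch 1.653054910544964
```

{"op": "play_rows", "data": {"deltas": [[[-10.2,0,4.9,0,0.05,0,10],[-10.2,0,4.9,0,0.05,0,10],[-10.2,0,4.9,0,0.05,0,10],[-10.2,0,4.9,0,0.05,0,10],[-10.2,0,4.9,0,0.05,0,10],[0,0,0,0,0,0,10]]]}}

```text
time_s: 12.8
ee_pos: [0.5436, -0.0303, 0.257]
eef_rot: [-3.13, 1.236, 2.854]
force: [-10.2, 2.8, 10.4]
grip_width: 0.0237
```

```bash
python3 st.py
```

```text
12.8 [ 0.54357796 -0.03027063  0.25698095] [-0.146  0.463  1.214  0.048  1.796 -1.415] [-10.23780167   2.80005774  10.43997097] 0.02369628123458186
r 0.23452793535085414 angle 0.8078525542081028 y 0.000522002153815387 pitch 1.9054018809037934
```

{"op": "play_rows", "data": {"deltas": [[[-10.3,0,4.8,0,0.05,0,10],[-10.3,0,4.8,0,0.05,0,10],[-10.3,0,4.8,0,0.05,0,10],[-10.3,0,4.8,0,0.05,0,10],[0,0,0,0,0,0,10],[0,0,0,0,0,0,10]]]}}

```text
time_s: 13.4
ee_pos: [0.5759, -0.04, 0.2866]
eef_rot: [-3.134, 1.039, 2.85]
force: [-4.6, 3.0, 4.1]
grip_width: 0.0237
```

```bash
python3 st.py
```

```text
13.4 [ 0.57592642 -0.04004273  0.28660271] [-0.163  0.668  0.888  0.076  2.112 -1.413] [-4.6243544   2.9759803   4.08768726] 0.0237458496022914
r 0.23471852499927864 angle 1.006708855890984 y 0.0006746069257831406 pitch 2.102484195176123
```

{"op": "play_rows", "data": {"deltas": [[[-4.4,0,2.0,0,0.021,0,10],[-4.4,0,2.0,0,0.021,0,10],[0,0,0,0,0,0,10],[0,0,0,0,0,0,10],[0,0,0,0,0,0,10]]]}}

```text
time_s: 13.9
ee_pos: [0.5835, -0.0423, 0.2919]
eef_rot: [-3.134, 0.998, 2.849]
force: [-2.4, 3.7, 4.4]
grip_width: 0.0238
```

```bash
python3 st.py; python3 - <<'E'
from h import *
for n in ("scene","top"):
    c=cam(n); cv2.imwrite(f"pics/{n}9.png",c["img"][:,:,::-1])
    x0,y0=(190,90) if n=="scene" else (250,80)
    a=cv2.resize(c["img"][y0:y0+180,x0:x0+200][:,:,::-1],None,fx=3.8,fy=3.3,interpolation=cv2.INTER_CUBIC)
    # predicted lid corners (outer frame top plane) at 60deg
    for ang,col in ((1.047,(0,255,0)),):
        u=np.cos(ang)*-XM+np.sin(ang)*ZM
        for s in(-.11,.11):
            for q in proj(c,[W(.085,s,.102)+.185*u, W(.085,s,.102)]):
                cv2.circle(a,(int((q[0]-x0+.5)*3.8),int((q[1]-y0+.5)*3.3)),4,col,1)
    cv2.imwrite(f"pics/{n}9c.png",a)
E
```

```text
13.9 [ 0.58345691 -0.04230974  0.29192555] [-0.167  0.718  0.809  0.083  2.182 -1.41 ] [-2.4195834   3.67021618  4.38433296] 0.023764279224634807
r 0.23472838138253654 angle 1.0486413823002785 y 0.000716793441061771 pitch 2.1434576758263995
```

View pics/scene9c.png

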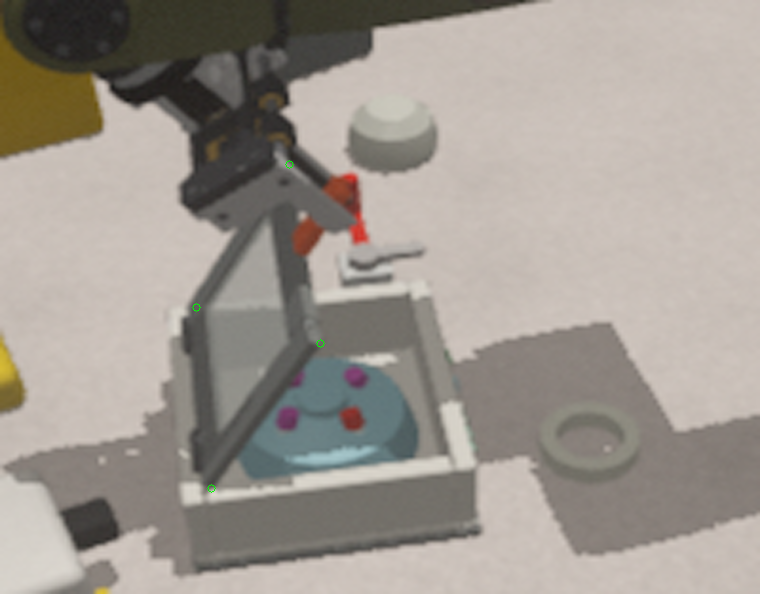

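View pics/top9c.png

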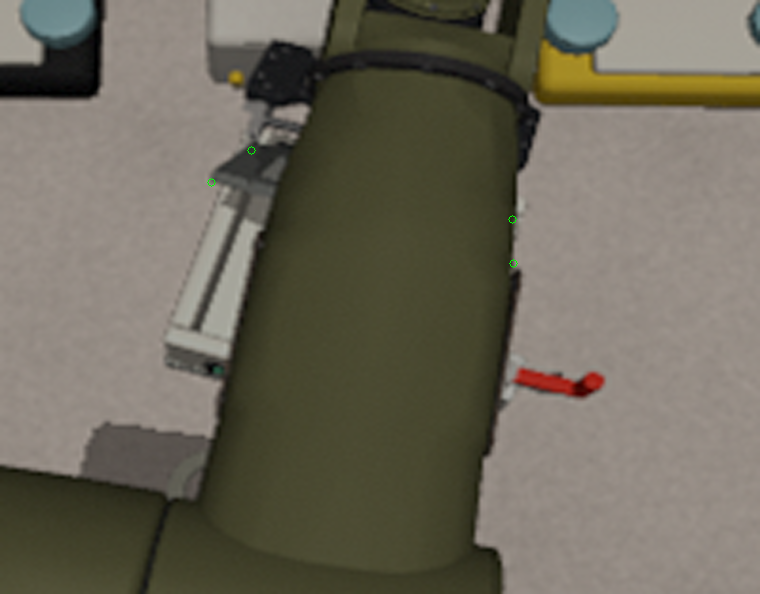

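The lid corner sits on its predicted 60° point (about (318,342) in the crop). The lever is still fully out, the residual forces are low, and the tape and dome haven't moved. Last, a check that everything is still, then hand-in.

```bash
python3 st.py; python3 - <<'E'
from station import ctrl, hand_in
import numpy as np
print(abs(ctrl.get_obs()["joint_vel"]).max()); print(hand_in())
E
```

```text
14.0 [ 0.58348473 -0.04233967  0.29194134] [-0.167  0.718  0.809  0.083  2.182 -1.41 ] [-2.93666686  3.36937009  4.57527573] 0.02387844688541199
r 0.23472926293482602 angle 1.048796633159154 y 0.0006952467505542965 pitch 2.143217344190763
0.0021248191870278117
the job is handed in; nothing more can be done
None
```

I swung the red lever out to its stop, then lifted the lid by its orange tab. I handed the job in at 14.0 s, with the gripper still holding the tab and the lid open at 60°.

- **Lever:** the force on the peg jumped to about 20 N at roughly 1.6 rad, which I took as the stop. The last pictures show the lever pointing outwards, clear of the lid.
- **Lid angle:** the tab position gives 1.049 rad and the tool's own turn gives 1.043 rad, against a target of 1.047. The picture agrees, with the lid corner on its predicted 60° spot. Camera calibration leaves about ±0.01 rad of doubt.
- **Hold:** the grip width is 23.9 mm on the 24 mm tab at 30 N. The outside force is about 6 N, and the arm is still.
- **Force during the lift:** force along the lid built up to about 36 N partway, because my estimate of the hinge position was about 2 mm off. I eased outwards 2 mm and it fell below 10 N, later peaking at about 15 N.
- **Other things on the bench:** the tape and dome were in place in the last close-up. I did not check the rack, tubes, spray or dish again at the end, but the arm was never lowered near them.

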